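# Snap the retaining clip onto a cart wheel's axle

## Task

The wheel is already on the cart's axle; its split retaining clip lies on the hub plate, mouth towards the axle. Take the fork tool by its handle, push the clip sideways into the axle's groove with it until it snaps in and sits fully home - firmly but without forcing it, and without your fingers on the clip - then lay the fork flat on the rubber mat again. Leave the other things where they are.

Things in the scene. Friction and masses are not known exactly. Their poses are not given: they have to be found in the camera images.
- wheel: The job, fixed to the bench: a wooden cart board, 310 x 185 x 28 mm, lying flat (from 105 mm on the -x side of the axle to 205 mm on the +x side), an upright steel stub axle on it and a rubber-tyred wheel, 180 mm across, over the axle. Origin: axle's centre line at bench height; z up. Tyre's upper side 82 mm above the bench; top of the flat painted hub plate, 132 mm across, 90 mm above the bench.
- groove (a point): On the axle's centre line at the foot of its groove, level with the hub plate's top (90 mm above the bench). Axes as wheel. The groove, 18 mm in diameter and 6.5 mm high, is right on top of the plate: a clip sliding flat on the plate runs straight into it, from any side.
- axle_end (a point): Centre of the axle's free upper end, 19.5 mm above the hub plate. The axle is 24 mm thick above the groove.
- clip: The split clip of dark spring steel, 34 mm wide (y), 30 mm long (x), 4.5 mm thick, lying flat on the hub plate on the wheel's -x side. Origin: on its underside at the centre of its bore, which lies on the axle's centre line when home. x points from its back to its open mouth, which faces roughly to the axle. It weighs about 25 g. A push of more than 22 N bends it.
- clip_back (a point): Middle of the clip's flat, rigid back edge, 17.5 mm behind the clip's origin: here the fork's notch bears. Axes as clip. The clip does not draw itself home: push until the inside of its back comes up against the groove, where the push climbs steeply, past 16 N, while the clip stops. Let go there: it stays home by its own grip.
- clip_mouth (a point): In the mouth, midway between the springy legs where they are closest (15 mm apart), 3 mm ahead of the clip's origin; the legs end 12.5 mm ahead. They meet the 18 mm groove with the origin 11 mm short of the axle's centre. The push then climbs to 9 to 16 N with the origin about 5 mm short, stays near that until 1 mm short, and drops to 5 to 10 N just before home.
- fork: The fork tool, 210 mm long, about 200 g, lying on the mat on its flat-sided wooden handle. x points from handle to fork, z up. Origin: on the handle's underside at the place to grip (near the balance). Handle: 22 mm wide, 24 mm high, from x = -80 to 25 mm; ahead of it a flat blade, 14 mm wide, 5 mm thick, whose underside is 9.5 mm and top 14.5 mm above the handle's underside.
- fork_notch (a point): Middle of the floor of the square notch in the fork's head, 110 mm ahead of fork's origin and 12 mm above the handle's underside. Axes as fork. The head is 49 mm wide, the notch 39 mm wide between two prongs that reach 20 mm ahead of its floor and flare to about 47 mm apart at the tips; it takes the clip's flat back.
- mat: Black rubber mat, 320 (x) x 210 (y) x 3 mm, fixed flat on the bench beside the cart board. Origin: centre of its underside. The fork starts on its +y half, about the middle, pointing roughly along the mat's x.
- screwdriver: bystander: screwdriver, 190 mm long, lies along its x on the mat
- washer: bystander: plain flat steel washer, 38 mm across, 4 mm thick, on the mat
- grease_tin: bystander: round flat aluminium tin, 55 mm across, 30 mm high, on the board behind the wheel
- paint_can: bystander: paint can, 100 mm across, 120 mm high
- jar: bystander: glass jar with a lid, 66 mm across, 85 mm high
- hammer: bystander: hammer lying along its x
- brush: bystander: paint brush lying along its x
There are look-alikes about, which are no part of the job. What is shaped like the fork but green or turquoise is not meant.

How it is judged (in metres and radians):
On the way, in this order (a step that is already met when the one before it is completed fails the run):
1. the fork tool is picked up (height (world z) of fork above 0.05 m), for 0.2 s.
2. the clip is home in the groove, pushed there by the fork (horizontal distance between clip and groove below 0.0016 m and z of clip in the frame of wheel between 0.0885 and 0.0935 m and horizontal distance between fork_notch and clip below 0.024 m), for 0.1 s.
At the end, for the whole second after the job is handed in: The clip sits flat in the groove with its bore's centre within 1.6 mm of the axle's centre line, and the fork lies flat and still on the rubber mat, on its handle's underside, with the grip place over the mat (horizontal distance between clip and groove below 0.0016 m and z of clip in the frame of wheel between 0.0885 and 0.0935 m and linear speed of each of clip, fork below 0.01 m/s and x of fork in the frame of mat between -0.13 and 0.13 m and y of fork in the frame of mat between -0.095 and 0.095 m and z of fork in the frame of mat below 0.008 m and angle between fork's own z axis and vertical below 0.12 rad); the robot touches nothing.
It fails at once if the fork pushed the clip with more than 22 N (bent) (contact force between fork and clip above 22 N).
It fails at once if the fork was pressed on the wheel or axle with more than 30 N (contact force between fork and wheel above 30 N).
It fails at once if the robot itself touched the clip (contact force between any of the fingers, the arm and clip above 0.5 N).
It fails at once if a bystander was shifted by more than 30 mm (distance of any of screwdriver, washer, grease_tin, paint_can, jar, hammer, brush from where it was at the start of the episode above 0.03 m).
It also fails if it takes over 70 s, if anything falls off the work surface, if the arm or the gripper's body presses on something with over 40 N, if the wrist force passes 120 N, or if a joint passes its speed limit or range.

## Robot

A 6-joint arm with a two-finger parallel gripper is mounted at the origin on the work surface. World frame = base frame: x ahead of the robot, y to its left, z up, the work surface at z = 0. Lengths are in mm, angles in rad, forces in N, time in s.
With the tool pointing down it reaches from about 275 to 1000 mm from the base axis. Payload 8.4 kg.
Tool frame: the origin (TCP) lies midway between the tips of the shut fingers; the grasp point (between the pads) lies 19 mm behind it; z points along the fingers, y is the direction in which the jaws open and shut (so a half turn about z gives the same grasp; the last joint's range is limited). The gripper opens to 85 mm and grips with 20 to 120 N. Pads are 22 mm wide; open, the fingers measure 114 mm over their backs; the gripper's body (76 mm by 85 mm) begins 54 mm behind the grasp point. The pads swing forward as they close: fully open they stand 13 mm farther back than shut.
Start: joints at [-1.212, 0.353, 1.633, -0, 1.155, -0.002], TCP at [220.638, -584.762, 231.281] pointing down, gripper open.
Joint ranges: [-2.63, 2.63], [-0.92, 2.1], [0.06, 2.66], [-1.3, 4.44], [0, 2.69], [-3.02, 3.02]. Speed limits (rad/s): [2.22, 2.22, 2.79, 3.14, 3.14, 3.14].

## Interface

Orientations are given as a rotation vector (axis times angle).
In Python, from workcell import * gives the robot as it stands. The module is installed in compiled form; this text tells all that it offers.
- The arm moves only by the tool arm_command, never from a script. Its arguments are lists of equal length, an entry for each row: "jaw": the closure in counts, from 0 (fully open) to 255 (shut); "travel": the shift along the tool's x, y, z in m, a list of three; "twist": the turn, a rotation vector about the tool's x, y, z in degrees, a list of three. In form: {"jaw": [jaw, ...], "travel": [[tx, ty, tz], ...], "twist": [[rx, ry, rz], ...]}. A call has 1 to 12 rows; each row shifts and turns the pose as measured when the row begins, along the tool's axes as they then stand; what a row does not reach is not made up. A row lasts 1/12 s, in which the tool goes at most 41.7 mm and 7.16 degrees, less where a joint would pass 70% of its speed; a pose out of reach is approached as far as the arm can. A call is refused whole if a number of a shift passes 0.0417 or a number of a turn 7.16, either way. A call with a gripper value outside its range is refused whole. The fingers move at their own pace and stop on an object; "squeeze" is the grip in N (left out, the last holds). Time passes only in rows, so rows that do not move let the fingers close. It gives the time, the measured TCP pose, the force and the opening at its end, in the units of the state.
- get_obs(): the state, without advancing time (a new reading comes with each control period).
- camera(name): name is "scene" or "top" or "wrist"; returns the picture (400x640x3 uint8, red, green, blue); there is no depth.
- camera_model(name): a dict with "vertical_fov" (degrees; the focal length in pixels is half the picture's height over the tangent of half this angle, whatever the lens; pixels are square), "cx", "cy" (the principal point, pixels), "cam_to_world" (4x4, takes a point from camera to world coordinates); the wrist camera has in their place "hand_eye" (4x4, takes a point from camera to tool coordinates, whose origin is the TCP and whose axes are the flange's). Camera axes: x right, y up, looking along -z (the intrinsics and any distortion apply to the point x, -y, -z); pixel columns grow to the right and rows downward; lengths in mm; the calibration is good to about 2 mm. A picture is of the moment at which its call begins: read the wrist's pose just before it. camera_model takes no time and is no camera call.
- job_done(): hands the job in, once; it reports no verdict.
The state is a dict: "time": time; "joints": joint angles; "qvel": joint speeds; "effort": joint torques, N m; "position": TCP position; "tool_rot": TCP orientation; "contact_force": force on the tool from outside, world axes, zero at the start; "torque": the same for the moment, N m; "opening": finger opening in mm.
Only numpy, scipy, OpenCV 4.12 (cv2) and the standard library are available. Lean on these libraries where they do the work, as an engineer would, in place of code of your own. Each camera call takes 0.05 s, during which the arm holds its last target. There are 200 camera calls.

## Working session

There is one attempt and no reset: what is moved stays moved. The work goes in short steps, Python scripts to look and compute and a tool call to move; the robot and the scene stay as the last step left them, time stands still between calls to the robot, and variables do not carry over. Pictures are saved under pics/ and viewed, about 8 in all and at most 12, crops included, and the job is handed in when it is done.

Besides the shell and the picture viewer there is one more tool, called after "Call:" as name(argument=value, ...) on one line, values as JSON. arm_command: Moves the arm, as the interface text tells. Its arguments: {"type":"object","properties":{"jaw":{"type":"array","items":{"type":"number"}},"travel":{"type":"array","items":{"type":"array","items":{"type":"number"}}},"twist":{"type":"array","items":{"type":"array","items":{"type":"number"}}},"squeeze":{"type":"number"}},"required":["jaw","travel","twist"]}

```bash
mkdir -p pics
cat > h.py <<'E'
from workcell import *
import numpy as np, cv2
from scipy.spatial.transform import Rotation as R
def snap(n,f):
    im=camera(n); cv2.imwrite('pics/'+f,im[:,:,::-1]); return im
E
python3 - <<'E'
from h import *
for n in('scene','top','wrist'):
    m=camera_model(n); print(n,{k:(np.round(v,4).tolist() if not isinstance(v,str) else v) for k,v in m.items()})
snap('top','top0.png');snap('scene','sc0.png');print(get_obs())
E
```

```text
scene {'vertical_fov': 43.655, 'cx': 323.4131, 'cy': 201.2477, 'cam_to_world': [[-0.7776, -0.4978, 0.3842, 1116.8211], [0.6287, -0.6266, 0.4606, 659.2016], [0.0114, 0.5997, 0.8001, 1293.0381], [0.0, 0.0, 0.0, 1.0]]}
top {'vertical_fov': 49.1896, 'cx': 321.7685, 'cy': 197.7443, 'cam_to_world': [[-0.0119, 0.9982, -0.0593, 441.6741], [-0.9999, -0.0122, -0.0051, -30.488], [-0.0058, 0.0592, 0.9982, 1635.3498], [0.0, 0.0, 0.0, 1.0]]}
wrist {'vertical_fov': 62.7037, 'cx': 319.4503, 'cy': 193.8295, 'hand_eye': [[0.0013, 0.9603, 0.2788, 70.4966], [1.0, -0.0009, -0.0016, -0.9442], [-0.0013, 0.2788, -0.9603, -143.2504], [0.0, 0.0, 0.0, 1.0]]}
{'time': 0.1, 'joints': array([-1.21240265e+00,  3.53569517e-01,  1.63405873e+00, -4.63786441e-06,
        1.15521237e+00, -2.39440796e-03]), 'qvel': array([-0.00246416, -0.0021911 , -0.0021925 , -0.00146119, -0.00097653,
        0.00069419]), 'effort': array([-5.45908115e-04, -6.06359410e+01, -3.42821002e+01, -4.10244024e-05,
        3.96899399e-03,  6.16907357e-06]), 'position': array([ 220.48321874, -584.35796764,  230.64305468]), 'tool_rot': array([-3.08940612e+00, -5.63438533e-01,  3.53513447e-04]), 'contact_force': array([ 0.4929114 ,  0.65135581, -0.30026529]), 'torque': array([-0.0091085 , -0.01936711, -0.00132695]), 'opening': 85.52753267669559}
```

View pics/top0.png

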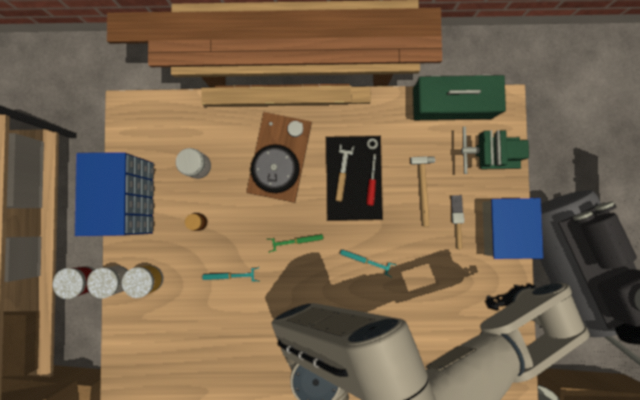

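View pics/sc0.png

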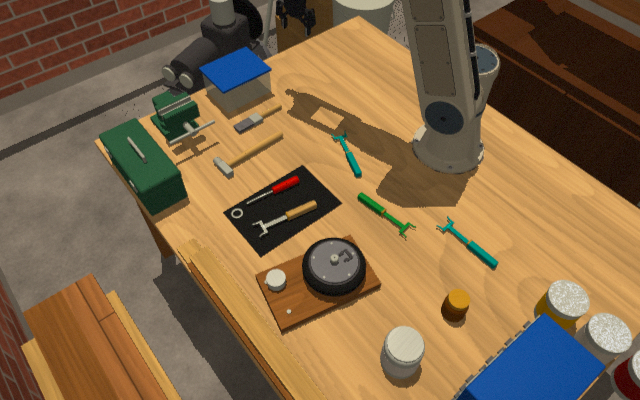

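Top view: wheel around (275,168) with the clip at (272,178). The wooden-handled fork runs from handle (341,195) to head (345,150) on the mat, and the screwdriver is at (372,180). The green and turquoise forks are lying in front. Next I'll get coarse positions.

```bash
cat >> h.py <<'E'
def ray(n,px,z,pose=None):
    m=camera_model(n); f=200/np.tan(np.radians(m['vertical_fov']/2))
    px=np.atleast_2d(px).astype(float)
    d=np.c_[(px[:,0]-m['cx'])/f,-(px[:,1]-m['cy'])/f,-np.ones(len(px))]
    T=np.array(m['cam_to_world'] if n!='wrist' else tool(pose)@np.array(m['hand_eye']))
    d=d@T[:3,:3].T; o=T[:3,3]
    return o+d*((z-o[2])/d[:,2])[:,None]
def tool(o):
    T=np.eye(4);T[:3,:3]=R.from_rotvec(o['tool_rot']).as_matrix();T[:3,3]=o['position'];return T
E
python3 - <<'E'
from h import *
im=cv2.imread('pics/top0.png')
h=cv2.cvtColor(im,cv2.COLOR_BGR2HSV)
c=im[100:225,240:400]
cv2.imwrite('pics/c0.png',cv2.resize(c,None,fx=4.7,fy=4.7,interpolation=cv2.INTER_CUBIC))
# handle by colour inside mat
m=np.zeros(im.shape[:2],np.uint8);m[140:215,330:360]=1
k=((h[:,:,2]>90)&(h[:,:,1]>60)&(m>0)).astype(np.uint8)
p=cv2.findNonZero(k).reshape(-1,2).astype(float);print('handle',len(p),p.min(0),p.max(0))
w=ray('top',p,27);mu=w.mean(0);u=np.linalg.svd(w-mu)[2][0];u*=np.sign(u[0]);s=(w-mu)@u
print(mu,u,s.min(),s.max(),np.degrees(np.arctan2(u[1],u[0])))
print('wheel',ray('top',[[275,168]],82),'clip',ray('top',[[272,178]],94))
for q in([327,137],[381,135],[383,219],[328,220]):print(ray('top',[q],3))
E
```

```text
handle 181 [336. 172.] [345. 200.]
[578.77769419 -91.68205653  27.        ] [ 0.98636962 -0.16454475  0.        ] -52.115335070315055 52.12686055717365 -9.470788955476369
wheel [[642.57754101 143.55199485  82.        ]] clip [[605.49602012 153.04777079  94.        ]]
[[767.97313767 -44.57144585   3.        ]]
[[ 772.93675639 -248.30642265    3.        ]]
[[ 456.44103026 -249.46290252    3.        ]]
[[455.16138517 -44.36742051   3.        ]]
```

View pics/c0.png

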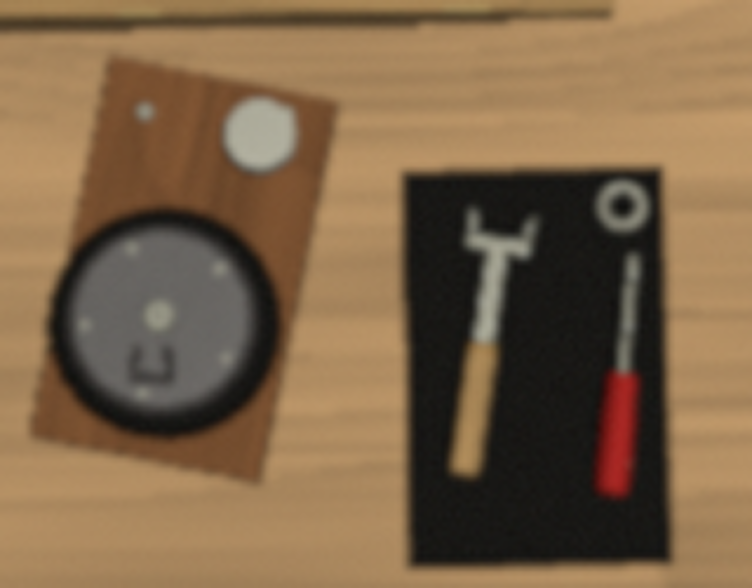

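Mat size comes out as 205×314 mm and handle length as 104 mm, both matching the given sizes. The fork grip is near (606,-96) with yaw -9.5°, and the axle near (641,143). I'll turn and move to above the fork.

```bash
cat >> h.py <<'E'
def yawof(T): return np.degrees(np.arctan2(T[1,0],T[0,0]))
def plan(pos,yaw):
    """tool-frame twist (deg) to level + yaw, then shift in the turned frame (mm)"""
    o=get_obs();T=tool(o);c,s=np.cos(np.radians(yaw)),np.sin(np.radians(yaw))
    G=np.array([[c,s,0],[s,-c,0],[0,0,-1.]])
    tw=R.from_matrix(T[:3,:3].T@G).as_rotvec(degrees=True)
    d=np.array(pos)-T[:3,3]
    print('t',round(o['time'],2),'pos',T[:3,3].round(2),'yaw',yawof(T).round(2),'F',o['contact_force'].round(2),'op',round(o['opening'],1))
    print('twist',tw.round(2),'shift after',(G.T@d).round(2),'shift now-frame',(T[:3,:3].T@d).round(2))
E
python3 -c "
from h import *
plan([606,-96,220],-9.5)"
```

```text
t 0.1 pos [ 220.48 -584.36  230.64] yaw 20.67 F [ 0.49  0.65 -0.3 ] op 85.5
twist [-7.000e-02  2.000e-02  3.017e+01] shift after [ 299.63 -545.29   10.64] shift now-frame [ 533.09 -320.81   11.04]
```

Call:
arm_command(jaw=[0,0,0,0,0,0,0,0,0,0,0,0], travel=[[0.0333,-0.02,0],[0.0333,-0.02,0],[0.0333,-0.02,0],[0.0333,-0.02,0],[0.0333,-0.02,0],[0.0333,-0.02,0],[0.0333,-0.02,0],[0.0333,-0.02,0],[0.0333,-0.02,0],[0.0333,-0.02,0],[0.0333,-0.02,0],[0.0333,-0.02,0]], twist=[[0,0,0],[0,0,0],[0,0,0],[0,0,0],[0,0,0],[0,0,0],[0,0,0],[0,0,0],[0,0,0],[0,0,0],[0,0,0],[0,0,0]])

```text
time: 1.1
position: [515.4, -207.9, 226.5]
tool_rot: [-3.091, -0.545, 0.007]
contact_force: [1.0, -1.2, -0.0]
opening: 85.4
```

Call:
arm_command(jaw=[0,0,0,0,0,0], travel=[[0,0,0],[0,0,0],[0,0,0],[0,0,0],[0,0,0],[0,0,0]], twist=[[0,0,6],[0,0,6],[0,0,6],[0,0,6],[0,0,6],[0,0,0]])

```text
time: 1.6
position: [520.1, -198.0, 224.4]
tool_rot: [-3.123, 0.292, 0.011]
contact_force: [-0.4, 0.5, -0.0]
opening: 85.5
```

```bash
python3 -c "
from h import *
plan([606,-96,220],-9.5)"
```

```text
t 1.6 pos [ 520.11 -197.96  224.42] yaw -10.7 F [-0.37  0.54 -0.02] op 85.5
twist [-0.24  0.43 -1.2 ] shift after [  67.88 -114.74    4.42] shift now-frame [  65.5  -116.12    4.41]
```

Call:
arm_command(jaw=[0,0,0,0,0,0], travel=[[0.0165,-0.029,0.001],[0.0165,-0.029,0.001],[0.0165,-0.029,0.001],[0.0165,-0.029,0.001],[0,0,0],[0,0,0]], twist=[[0,0,0],[0,0,0],[0,0,0],[0,0,0],[-0.2,0.4,-1.2],[0,0,0]])

```text
time: 2.1
position: [608.0, -92.8, 218.5]
tool_rot: [-3.133, 0.231, 0.004]
contact_force: [-0.1, -0.1, -0.7]
opening: 85.5
```

Run:
```python
from h import *
plan([606,-96,220],-9.5)
im=snap('wrist','w1.png')
```

```text
t 2.1 pos [607.98 -92.84 218.54] yaw -8.45 F [-0.06 -0.05 -0.7 ] op 85.5
twist [-0.01  0.15  1.05] shift after [-1.43  3.44 -1.46] shift now-frame [-1.5   3.42 -1.45]
```

View pics/w1.png

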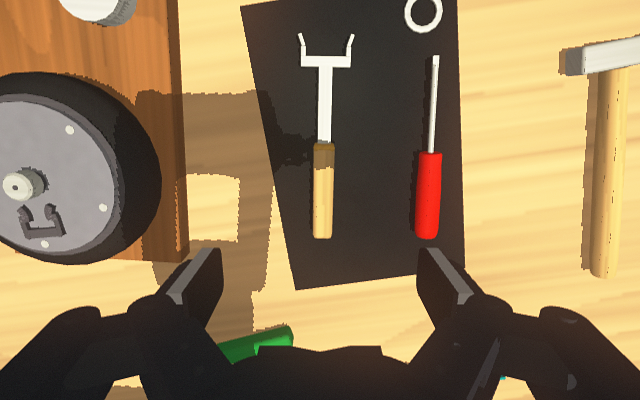

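Wrist view: the fork's notch floor is near (326,56), its handle runs from row 143 to row 238, and the clip is at about (41,222) with the axle at (20,185). I'll measure these.

Run:
```python
from h import *
o=get_obs()
a,b=ray('wrist',[[324,143],[323,238]],27,o);print('handle ends',a,b,np.linalg.norm(a-b))
u=(a-b)/np.linalg.norm(a-b);print('yaw',np.degrees(np.arctan2(u[1],u[0])),'origin',a-25*u)
n=ray('wrist',[[326,55]],17.5,o)[0];print('notch',n,'->origin',n-110*u,np.linalg.norm(n-a))
print('axle',ray('wrist',[[17,186]],109.5,o),'clip',ray('wrist',[[41,222]],94.5,o))
```

```text
handle ends [ 633.45852088 -101.12938527   27.        ] [530.02212569 -84.98308201  27.        ] 104.68902023795565
yaw -8.872205588242858 origin [608.75765088 -97.27360764  27.        ]
notch [ 716.29726256 -115.26592733   17.5       ] ->origin [607.61343455 -98.3005058   17.5       ] 84.57156108557747
axle [[646.6992786  144.47930941 109.5       ]] clip [[610.99633679 151.62142025  94.5       ]]
```

```bash
python3 -c "
from h import *
plan([608.2,-97.7,5],-9.0)"
```

```text
t 2.15 pos [607.97 -92.97 218.59] yaw -8.56 F [0.3  0.21 0.7 ] op 85.2
twist [-0.05  0.14  0.44] shift after [  0.96   4.64 213.59] shift now-frame [  1.47   4.82 213.58]
```

Call:
arm_command(jaw=[60,60,60,60,60,60,60,60,60], travel=[[0.001,0.0047,0.03],[0,0,0.035],[0,0,0.035],[0,0,0.035],[0,0,0.03],[0,0,0.012],[0,0,0],[0,0,0],[0,0,0]], twist=[[0,0.1,0.4],[0,0,0],[0,0,0],[0,0,0],[0,0,0],[0,0,0],[0,0,0],[0,0,0],[0,0,0]])

```text
time: 2.9
position: [606.8, -105.6, 40.2]
tool_rot: [3.132, -0.24, 0.007]
contact_force: [-0.1, 0.1, 0.2]
opening: 65.7
```

```bash
python3 -c "
from h import *
plan([608.2,-97.7,5],-9.0)"
```

```text
t 2.9 pos [ 606.83 -105.63   40.21] yaw -8.78 F [-0.11  0.07  0.23] op 65.7
twist [ 0.01 -0.25  0.22] shift after [ 0.11 -8.04 35.21] shift now-frame [-1.000e-02 -8.050e+00  3.521e+01]
```

Call:
arm_command(jaw=[60,60,60,60,60,60], travel=[[0,-0.004,0.01],[0,-0.003,0.01],[0,0,0.006],[0,0,0.003],[0,0,0],[0,0,0]], twist=[[0,-0.2,0.2],[0,0,0],[0,0,0],[0,0,0],[0,0,0],[0,0,0]])

```text
time: 3.4
position: [612.6, -98.7, 14.6]
tool_rot: [3.131, -0.245, 0.016]
contact_force: [0.5, 1.0, -1.0]
opening: 65.3
```

```bash
python3 -c "
from h import *
plan([608.2,-97.7,5],-9.0)"
```

```text
t 3.4 pos [612.58 -98.71  14.57] yaw -8.96 F [ 0.55  0.98 -0.97] op 65.3
twist [ 0.01 -0.6   0.04] shift after [-4.48 -0.31  9.57] shift now-frame [-4.58 -0.31  9.52]
```

Call:
arm_command(jaw=[60,60,60,60,60,60], travel=[[-0.002,0,0.003],[-0.002,0,0.003],[-0.0005,0,0.003],[0,0,0],[0,0,0],[0,0,0]], twist=[[0,-0.4,0],[0,-0.2,0],[0,0,0],[0,0,0],[0,0,0],[0,0,0]])

```text
time: 3.9
position: [607.9, -98.0, 5.0]
tool_rot: [3.132, -0.245, -0.001]
contact_force: [0.5, 0.3, 0.0]
opening: 65.2
```

```bash
python3 -c "
from h import *
plan([608.2,-97.7,5],-9.0)"
```

```text
t 3.9 pos [607.9  -97.98   5.02] yaw -8.95 F [0.52 0.27 0.03] op 65.2
twist [0.01 0.05 0.05] shift after [ 0.26 -0.32  0.02] shift now-frame [ 0.26 -0.32  0.02]
```

Call:
arm_command(jaw=[255,255,255,255,255,255,255,255,255,255], travel=[[0,0,0],[0,0,0],[0,0,0],[0,0,0],[0,0,0],[0,0,0],[0,0,0],[0,0,0],[0,0,0],[0,0,0]], twist=[[0,0,0],[0,0,0],[0,0,0],[0,0,0],[0,0,0],[0,0,0],[0,0,0],[0,0,0],[0,0,0],[0,0,0]], squeeze=80)

```text
time: 4.73
position: [608.1, -98.1, 5.6]
tool_rot: [3.132, -0.245, -0.001]
contact_force: [-0.5, -0.1, -0.6]
opening: 20.2
```

```bash
python3 -c "
from h import *
plan([608.2,-97.7,5],-9.0)"
```

```text
t 4.73 pos [608.05 -98.09   5.57] yaw -8.96 F [-0.52 -0.06 -0.65] op 20.2
twist [0.01 0.02 0.04] shift after [ 0.09 -0.41  0.57] shift now-frame [ 0.09 -0.41  0.57]
```

Call:
arm_command(jaw=[255,255,255,255,255,255,255,255], travel=[[0,0,-0.01],[0,0,-0.025],[0,0,-0.03],[0,0,-0.035],[0,0,-0.025],[0,0,-0.01],[0,0,0],[0,0,0]], twist=[[0,0,0],[0,0,0],[0,0,0],[0,0,0],[0,0,0],[0,0,0],[0,0,0],[0,0,0]])

```text
time: 5.4
position: [606.0, -97.7, 147.2]
tool_rot: [-3.132, 0.245, 0.007]
contact_force: [-0.3, 0.7, -2.2]
opening: 20.4
```

```bash
python3 -c "
from h import *
plan([452,183,150],-11.3)"
```

```text
t 5.4 pos [606.05 -97.7  147.24] yaw -8.96 F [-0.35  0.66 -2.23] op 20.4
twist [0.02 0.26 2.34] shift after [-206.06 -245.08   -2.76] shift now-frame [-195.9  -253.28   -1.91]
```

Fork lifted, with -2.2 N of weight showing, consistent with about 200 g. Moving to the staging pose behind the wheel.

Call:
arm_command(jaw=[255,255,255,255,255,255,255,255,255,255,255,255], travel=[[-0.02,-0.015,0],[-0.022,-0.025,0],[-0.022,-0.028,0],[-0.022,-0.028,0],[-0.022,-0.028,0],[-0.022,-0.028,0],[-0.022,-0.028,0],[-0.02,-0.028,0],[-0.01,-0.02,0],[-0.004,-0.01,0],[0,0,0],[0,0,0]], twist=[[0,0,0],[0,0,0],[0,0,0],[0,0,0],[0,0,0],[0,0,0],[0,0,0],[0,0,0],[0,0.2,1.2],[0,0,1.2],[0,0,0],[0,0,0]])

```text
time: 6.4
position: [441.8, 173.1, 128.9]
tool_rot: [3.116, -0.317, -0.04]
contact_force: [0.4, -1.0, -1.4]
opening: 20.3
```

```bash
python3 -c "
from h import *
plan([452,183,150],-11.3)"
```

```text
t 6.4 pos [441.8  173.06 128.92] yaw -11.61 F [ 0.38 -0.97 -1.37] op 20.3
twist [ 0.68  1.39 -0.3 ] shift after [  8.06 -11.74 -21.08] shift now-frame [  7.48 -11.53 -21.41]
```

Call:
arm_command(jaw=[255,255,255,255,255,255], travel=[[0.004,-0.006,0],[0.004,-0.006,0],[0,0,0],[0,0,0],[0,0,0],[0,0,0]], twist=[[0.6,1.2,-0.3],[0,0,0],[0,0,0],[0,0.2,0],[0,0,0],[0,0,0]])

```text
time: 6.9
position: [451.8, 179.4, 125.1]
tool_rot: [3.121, -0.31, -0.009]
contact_force: [0.9, 0.4, -2.2]
opening: 20.6
```

```bash
python3 -c "
from h import *
plan([452,183,125],-11.3)
print(get_obs()['tool_rot'],get_obs()['position'])
snap('wrist','w2.png')"
```

```text
t 6.9 pos [451.76 179.42 125.07] yaw -11.35 F [ 0.88  0.41 -2.19] op 20.6
twist [ 0.35  0.3  -0.05] shift after [-0.47 -3.56  0.07] shift now-frame [-0.47 -3.56  0.05]
[ 3.12057822 -0.30997787 -0.00921808] [451.76337231 179.42096    125.07209023]
```

View pics/w2.png

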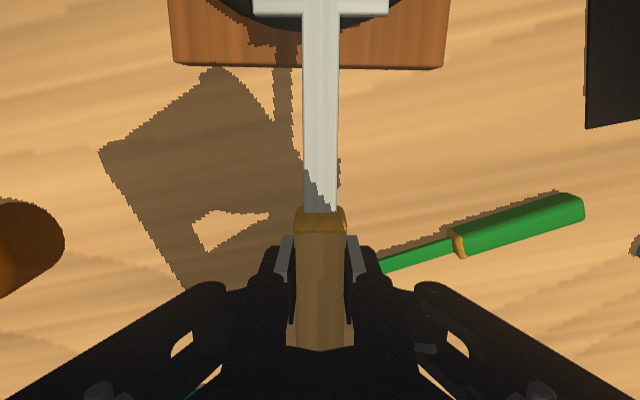

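Wrist view: the fork is straight along the tool axis (blade centre column ≈320.5, notch floor ≈ row 15), but it hides the clip. I'll raise it and look from the side.

Call:
arm_command(jaw=[255,255,255,255,255,255,255,255,255,255], travel=[[0,0,-0.03],[0.01,-0.005,-0.035],[0.02,-0.008,-0.035],[0.02,-0.008,-0.015],[0.015,-0.008,0],[0,0,0],[0,0,0],[0,0,0],[0,0,0],[0,0,0]], twist=[[0,0,0],[0,0,0],[0,0,0],[0,0,0],[0,0,0],[0,0,0],[0,0,0],[0,0,0],[0,0,0],[0,0,0]])

```text
time: 7.78
position: [519.7, 192.2, 242.5]
tool_rot: [3.116, -0.313, -0.021]
contact_force: [-0.8, -0.1, -1.6]
opening: 20.6
```

```bash
python3 -c "
from h import *
plan([526,214,230],-11.3)
o=get_obs();np.save('w3o.npy',np.r_[o['position'],o['tool_rot']])
snap('wrist','w3.png')"
```

```text
t 7.78 pos [519.7  192.23 242.5 ] yaw -11.47 F [-0.81 -0.13 -1.59] op 20.6
twist [ 0.63  0.73 -0.17] shift after [  1.91 -22.58  12.5 ] shift now-frame [  2.   -22.72  12.23]
```

View pics/w3.png

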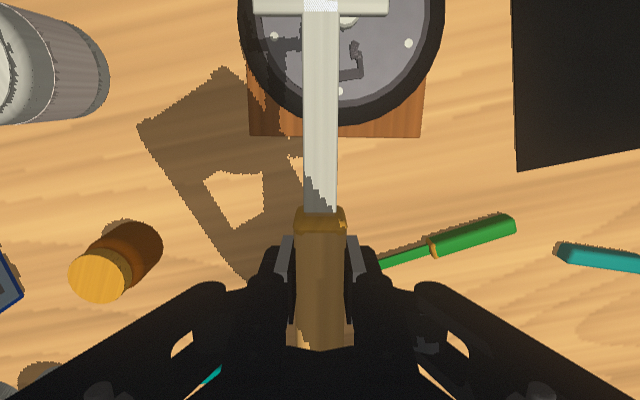

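The clip (around (350,65)) is half hidden by the blade. I'll shift further left and forward.

Call:
arm_command(jaw=[255,255,255,255,255,255,255], travel=[[0.015,-0.018,0],[0.015,-0.02,0],[0.01,-0.01,0],[0,0,0],[0,0,0],[0,0,0],[0,0,0]], twist=[[0.3,0.4,0],[0.3,0.3,0],[0,0,0],[0,0,0],[0,0,0],[0,0,0],[0,0,0]])

```text
time: 8.42
position: [563.9, 230.4, 238.5]
tool_rot: [3.121, -0.313, -0.012]
contact_force: [-0.1, 0.1, -1.3]
opening: 21.0
```

```bash
python3 -c "
from h import *
plan([526,214,230],-11.3)
o=get_obs();np.save('w4o.npy',np.r_[o['position'],o['tool_rot']])
im=snap('wrist','w4.png')
c=im[0:150,300:500,::-1];cv2.imwrite('pics/w4c.png',cv2.resize(c,None,fx=4,fy=4,interpolation=cv2.INTER_CUBIC))"
```

```text
t 8.42 pos [563.94 230.45 238.55] yaw -11.45 F [-0.08  0.08 -1.34] op 21.0
twist [ 0.3   0.43 -0.15] shift after [-33.99  23.56   8.55] shift now-frame [-33.86  23.6    8.92]
```

View pics/w4c.png

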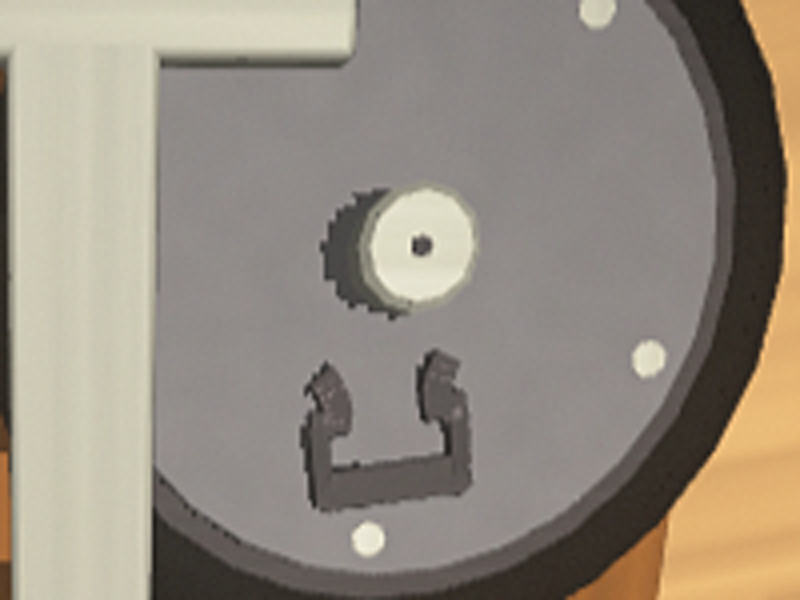

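Crop of the wrist view: axle end at crop (422,245), clip back corners at (315,510) and (470,493), leg tips near (325,365) and (437,352). Converting to positions.

Run:
```python
from h import *
v=np.load('w4o.npy');o=dict(position=v[:3],tool_rot=v[3:])
P=lambda c,z:ray('wrist',np.array(c)/4.+[300,0],z,o)
A=P([[422,245]],109.5)[0];print('axle',A)
b=P([[317,508],[470,492]],93);l=P([[325,365],[437,352]],94.5);inn=P([[330,472],[446,456]],94.5)
print('back',b,'w',np.linalg.norm(b[0]-b[1]));bm=b.mean(0)
d=b[1]-b[0];n=np.array([-d[1],d[0],0])/np.linalg.norm(d);print('clip yaw',np.degrees(np.arctan2(n[1],n[0])))
print('tips',l,'inner',inn,'length',(l.mean(0)-bm)@n)
c=bm+17.5*n;print('back mid',bm,'origin',c);g=A-c;print('dist',np.linalg.norm(g[:2]),'dir',np.degrees(np.arctan2(g[1],g[0])))
# rim of tyre fit check
print('head lower edge in tool', (np.linalg.inv(tool(o))@np.r_[P([[355,60]],238.5-2.57+14.5)[0],1]))
# two-view axle check
im=cv2.imread('pics/w1.png')
```

```text
axle [645.76640943 145.72903138 109.5       ]
back [[598.24781846 170.20652821  93.        ]
 [595.07688665 137.32346225  93.        ]] w 33.035599516025954
clip yaw -5.508032308478851
tips [[627.19200774 164.52302184  94.5       ]
 [625.1503579  141.24931361  94.5       ]] inner [[605.37346488 166.62529434  94.5       ]
 [603.7837718  141.90834288  94.5       ]] length 29.456935193127105
back mid [596.66235256 153.76499523  93.        ] origin [614.08155072 152.08525255  93.        ]
dist 32.316123212406076 dir -11.343398514132591
head lower edge in tool [ 98.88242515  24.24657385 -12.4903333    1.        ]
```

The checks agree: clip width 33 mm (given 34) and length 29.5 mm (given 30). The axle is at (645.8,145.7), with clip→axle direction -11.3° and distance 32 mm. I'll go to 190 mm behind the axle on that line.

```bash
python3 -c "
from h import *
plan([459.5,183,130],-11.3)"
```

```text
t 8.47 pos [563.86 230.34 238.59] yaw -11.45 F [ 0.2   0.5  -2.02] op 20.5
twist [ 0.3   0.43 -0.15] shift after [-93.06  66.87 108.59] shift now-frame [-92.07  66.54 109.63]
```

Call:
arm_command(jaw=[255,255,255,255,255,255,255,255,255,255,255], travel=[[-0.02,0.015,0],[-0.025,0.018,0],[-0.025,0.016,0.01],[-0.015,0.01,0.025],[0,0,0.03],[0,0,0.02],[0,0,0.01],[0,0,0],[0,0,0],[0,0,0],[0,0,0]], twist=[[0.3,0.4,0],[0,0,0],[0,0,0],[0,0,0],[0,0,0],[0,0,0],[0,0,0],[0,0,0],[0,0,0],[0,0,0],[0,0,0]])

```text
time: 9.38
position: [461.1, 184.2, 144.2]
tool_rot: [-3.124, 0.317, -0.007]
contact_force: [0.4, 0.2, -2.2]
opening: 20.3
```

```bash
python3 -c "
from h import *
plan([459.5,183,84.1],-11.3)"
```

```text
t 9.38 pos [461.12 184.24 144.16] yaw -11.58 F [ 0.44  0.2  -2.18] op 20.3
twist [-0.14 -0.24 -0.28] shift after [-1.34  1.53 60.06] shift now-frame [-1.59  1.69 60.05]
```

Call:
arm_command(jaw=[255,255,255,255,255,255,255], travel=[[-0.0015,0.0015,0.015],[0,0,0.015],[0,0,0.01],[0,0,0.005],[0,0,0],[0,0,0],[0,0,0]], twist=[[-0.1,-0.2,-0.3],[0,0,0],[0,0,0],[0,0,0],[0,0,0],[0,0,0],[0,0,0]])

```text
time: 9.97
position: [464.5, 185.0, 103.3]
tool_rot: [-3.121, 0.308, -0.016]
contact_force: [-0.1, 0.1, -0.6]
opening: 21.0
```

```bash
python3 -c "
from h import *
plan([459.5,183,84.1],-11.3)"
```

```text
t 9.97 pos [464.46 184.97 103.26] yaw -11.27 F [-0.08  0.14 -0.64] op 21.0
twist [-0.37 -0.56  0.03] shift after [-4.48  2.9  19.16] shift now-frame [-4.67  3.02 19.1 ]
```

Call:
arm_command(jaw=[255,255,255,255,255,255,255], travel=[[-0.003,0.0015,0.005],[-0.003,0.0015,0.005],[-0.001,0,0.004],[0,0,0.003],[0,0,0],[0,0,0],[0,0,0]], twist=[[-0.3,-0.4,0],[-0.1,-0.2,0],[0,-0.1,0],[0,0,0],[0,0,0],[0,0,0],[0,0,0]])

```text
time: 10.55
position: [457.0, 183.6, 85.8]
tool_rot: [-3.126, 0.308, 0.003]
contact_force: [-0.1, 0.5, -1.9]
opening: 20.3
```

```bash
python3 -c "
from h import *
plan([459.5,183,84.1],-11.3)"
```

```text
t 10.55 pos [457.03 183.63  85.77] yaw -11.27 F [-0.11  0.54 -1.89] op 20.3
twist [0.01 0.12 0.03] shift after [2.54 0.14 1.67] shift now-frame [2.55 0.14 1.66]
```

Call:
arm_command(jaw=[255,255,255,255,255,255], travel=[[0.003,0,0.0008],[0.005,0,0.0005],[0.005,0,0],[0.003,0,0],[0,0,0],[0,0,0]], twist=[[0,0.1,0],[0,0,0],[0,0,0],[0,0,0],[0,0,0],[0,0,0]])

```text
time: 11.05
position: [475.6, 180.4, 84.9]
tool_rot: [-3.126, 0.309, -0.002]
contact_force: [-0.7, 0.6, -2.8]
opening: 20.5
```

```bash
python3 -c "
from h import *
u=np.array([.9806,-.196,0]);A=np.array([645.8,145.7,84.1])
plan(A-127.5*u,-11.3);print('forces below')"
```

```text
t 11.05 pos [475.59 180.35  84.85] yaw -11.27 F [-0.68  0.58 -2.76] op 20.5
twist [-0.04 -0.07  0.03] shift after [46.2   0.62  0.75] shift now-frame [46.2   0.64  0.81]
forces below
```

Call:
arm_command(jaw=[255,255,255,255,255,255], travel=[[0.002,0.0003,0.0004],[0.003,0,0.0002],[0.003,0,0],[0.002,0,0],[0,0,0],[0,0,0]], twist=[[0,-0.1,0],[0,0,0],[0,0,0],[0,0,0],[0,0,0],[0,0,0]])

```text
time: 11.55
position: [486.4, 177.8, 84.2]
tool_rot: [-3.126, 0.309, 0.001]
contact_force: [0.5, -0.5, -1.5]
opening: 20.2
```

```bash
cat > go.py <<'E'
from h import *
u=np.array([.9806,-.196,0]);A=np.array([645.8,145.7,84.1])
plan(A-127.5*u,-11.3);print('axial F',get_obs()['contact_force']@u)
E
python3 go.py; python3 -c "
from h import *
for n in ('scene','top'): snap(n,n+'2.png')
a=cv2.imread('pics/scene2.png')[215:325,240:400];b=cv2.imread('pics/top2.png')[120:230,220:380]
cv2.imwrite('pics/mix.png',np.hstack([cv2.resize(a,None,fx=5,fy=5,interpolation=2)[:,:400+400],])) "
```

```text
t 11.55 pos [486.39 177.76  84.19] yaw -11.28 F [ 0.49 -0.51 -1.51] op 20.2
twist [-0.04  0.04  0.02] shift after [35.1   0.2   0.09] shift now-frame [35.1   0.21  0.06]
axial F 0.5797890007703126
```

View pics/mix.png

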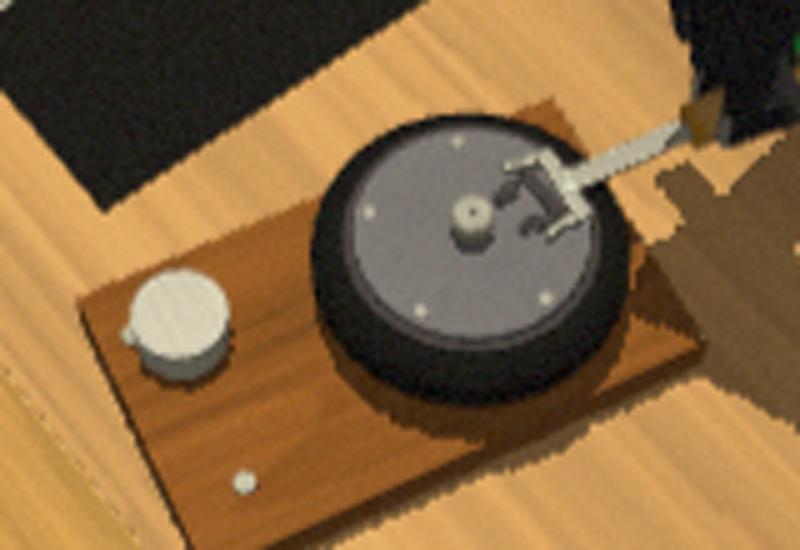

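Scene crop: the fork head straddles the clip's back and the prongs are clear of it on both sides. I'll continue, watching the force.

Call:
arm_command(jaw=[255,255,255,255,255,255,255], travel=[[0.002,0,0],[0.0025,0,0],[0.0025,0,0],[0.0025,0,0],[0.002,0,0],[0,0,0],[0,0,0]], twist=[[0,0,0],[0,0,0],[0,0,0],[0,0,0],[0,0,0],[0,0,0],[0,0,0]])

```text
time: 12.23
position: [498.6, 175.4, 84.2]
tool_rot: [-3.126, 0.308, 0.001]
contact_force: [-0.1, -0.2, -2.1]
opening: 20.5
```

```bash
python3 go.py
```

```text
t 12.23 pos [498.55 175.37  84.18] yaw -11.26 F [-0.15 -0.17 -2.07] op 20.5
twist [-0.03  0.06  0.04] shift after [22.71  0.24  0.08] shift now-frame [22.71  0.25  0.06]
axial F -0.11023275350499259
```

Call:
arm_command(jaw=[255,255,255,255,255,255], travel=[[0.002,0,0],[0.002,0,0],[0.002,0,0],[0.0015,0,0],[0,0,0],[0,0,0]], twist=[[0,0,0],[0,0,0],[0,0,0],[0,0,0],[0,0,0],[0,0,0]])

```text
time: 12.73
position: [506.6, 173.7, 84.1]
tool_rot: [-3.126, 0.308, 0.002]
contact_force: [-0.4, 0.5, -1.9]
opening: 20.2
```

```bash
python3 go.py; python3 -c "
from h import *
snap('scene','sc3.png')
a=cv2.imread('pics/sc3.png')[230:300,290:390]
cv2.imwrite('pics/sc3c.png',cv2.resize(a,None,fx=7,fy=7,interpolation=2))"
```

```text
t 12.73 pos [506.6  173.68  84.1 ] yaw -11.27 F [-0.43  0.52 -1.88] op 20.2
twist [-0.03  0.07  0.03] shift after [14.48  0.16  0.  ] shift now-frame [ 1.448e+01  1.700e-01 -1.000e-02]
axial F -0.5269437985832911
```

View pics/sc3c.png

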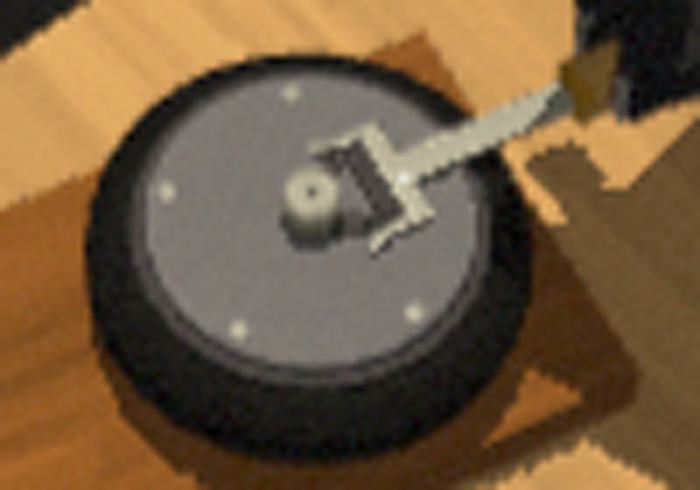

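Scene crop: the clip is seated in the notch with its legs straddling the axle line. Pushing now in small steps.

Call:
arm_command(jaw=[255,255,255,255,255], travel=[[0.001,0,0],[0.001,0,0],[0.001,0,0],[0.001,0,0],[0,0,0]], twist=[[0,0,0],[0,0,0],[0,0,0],[0,0,0],[0,0,0]], squeeze=110)

```text
time: 13.2
position: [510.5, 172.9, 84.1]
tool_rot: [-3.126, 0.308, 0.002]
contact_force: [0.1, -0.2, -1.0]
opening: 19.9
```

```bash
python3 go.py
```

```text
t 13.2 pos [510.51 172.89  84.07] yaw -11.25 F [ 0.14 -0.23 -0.96] op 19.9
twist [-0.02  0.09  0.05] shift after [10.5   0.14 -0.03] shift now-frame [10.5   0.15 -0.05]
axial F 0.1843856743953302
```

Call:
arm_command(jaw=[255,255,255], travel=[[0.001,0,0],[0.001,0,0],[0.001,0,0]], twist=[[0,0,0],[0,0,0],[0,0,0]])

```text
time: 13.45
position: [512.0, 172.4, 83.8]
tool_rot: [-3.126, 0.308, 0.007]
contact_force: [-4.0, 1.7, 0.0]
opening: 19.4
```

```bash
python3 go.py
```

```text
t 13.45 pos [512.02 172.39  83.76] yaw -11.24 F [-4.03  1.74  0.01] op 19.4
twist [0.02 0.26 0.06] shift after [ 8.92 -0.05 -0.34] shift now-frame [ 8.92 -0.04 -0.38]
axial F -4.294968323964629
```

Call:
arm_command(jaw=[255,255,255], travel=[[0.001,0,-0.0003],[0.001,0,-0.0002],[0.001,0,0]], twist=[[0,0.2,0],[0,0.1,0],[0,0,0]])

```text
time: 13.7
position: [512.6, 171.9, 83.5]
tool_rot: [3.125, -0.307, -0.006]
contact_force: [-5.4, 2.6, 1.2]
opening: 19.7
```

```bash
python3 go.py
```

```text
t 13.7 pos [512.56 171.88  83.48] yaw -11.23 F [-5.39  2.64  1.19] op 19.7
twist [0.1  0.22 0.07] shift after [ 8.28 -0.44 -0.62] shift now-frame [ 8.28 -0.43 -0.65]
axial F -5.80081437652831
```

Call:
arm_command(jaw=[255,255,255], travel=[[0.0015,-0.0004,-0.0008],[0.0018,-0.0003,-0.0006],[0.0018,-0.0002,-0.0004]], twist=[[0.1,0.4,0],[0,0.3,0],[0,0.2,0]])

```text
time: 13.95
position: [514.0, 171.6, 83.9]
tool_rot: [3.123, -0.307, 0.008]
contact_force: [-7.3, 2.7, -2.3]
opening: 19.5
```

```bash
python3 go.py
```

```text
t 13.95 pos [513.97 171.6   83.87] yaw -11.22 F [-7.28  2.74 -2.31] op 19.5
twist [ 0.15 -0.3   0.08] shift after [ 6.85 -0.45 -0.23] shift now-frame [ 6.86 -0.44 -0.19]
axial F -7.679397762987324
```

Call:
arm_command(jaw=[255,255,255], travel=[[0.0018,-0.0004,-0.0003],[0.002,-0.0004,-0.0003],[0.002,-0.0003,-0.0003]], twist=[[0.1,0,0],[0,0,0],[0,0,0]])

```text
time: 14.2
position: [515.0, 171.5, 83.2]
tool_rot: [3.123, -0.306, -0.006]
contact_force: [-9.3, 3.6, 1.8]
opening: 19.6
```

```bash
python3 go.py
```

```text
t 14.2 pos [514.96 171.49  83.2 ] yaw -11.19 F [-9.29  3.58  1.79] op 19.6
twist [0.22 0.19 0.12] shift after [ 5.85 -0.36 -0.9 ] shift now-frame [ 5.85 -0.34 -0.92]
axial F -9.814069472082439
```

Call:
arm_command(jaw=[255,255,255], travel=[[0.002,-0.0004,-0.001],[0.0022,-0.0004,-0.0008],[0.0022,-0.0003,-0.0006]], twist=[[0.2,0.2,0.1],[0,0.1,0],[0,0.1,0]])

```text
time: 14.45
position: [515.7, 171.3, 83.7]
tool_rot: [3.123, -0.308, -0.012]
contact_force: [-9.3, 4.4, 0.4]
opening: 19.5
```

```bash
python3 go.py
```

```text
t 14.45 pos [515.75 171.33  83.75] yaw -11.27 F [-9.33  4.4   0.41] op 19.5
twist [0.22 0.4  0.03] shift after [ 5.06 -0.35 -0.35] shift now-frame [ 5.05 -0.35 -0.39]
axial F -10.015349529678259
```

Call:
arm_command(jaw=[255,255,255], travel=[[0.0025,-0.0004,-0.0008],[0.0026,-0.0004,-0.0008],[0.0026,-0.0003,-0.0006]], twist=[[0.2,0.4,0],[0.1,0.2,0],[0,0.2,0]])

```text
time: 14.7
position: [516.9, 170.9, 83.7]
tool_rot: [3.125, -0.307, -0.008]
contact_force: [-7.5, 4.0, -1.0]
opening: 19.9
```

```bash
python3 go.py
```

```text
t 14.7 pos [516.94 170.91  83.75] yaw -11.24 F [-7.52  4.05 -1.  ] op 19.9
twist [0.14 0.29 0.06] shift after [ 3.8  -0.54 -0.35] shift now-frame [ 3.8  -0.53 -0.37]
axial F -8.17112195835923
```

Call:
arm_command(jaw=[255,255,255], travel=[[0.0024,-0.0005,-0.0006],[0.0024,-0.0005,-0.0006],[0.0024,-0.0004,-0.0006]], twist=[[0.1,0.3,0],[0.1,0.2,0],[0,0.2,0]])

```text
time: 14.95
position: [518.6, 170.8, 83.5]
tool_rot: [3.124, -0.307, -0.005]
contact_force: [-7.8, 3.7, -0.6]
opening: 19.8
```

```bash
python3 go.py
```

```text
t 14.95 pos [518.57 170.83  83.52] yaw -11.21 F [-7.83  3.75 -0.65] op 19.8
twist [0.14 0.18 0.09] shift after [ 2.19 -0.29 -0.58] shift now-frame [ 2.18 -0.29 -0.59]
axial F -8.40994145918018
```

Call:
arm_command(jaw=[255,255], travel=[[0.0024,-0.0005,-0.0007],[0.0024,-0.0004,-0.0007]], twist=[[0.1,0.2,0],[0.1,0.2,0]])

```text
time: 15.12
position: [519.6, 170.7, 83.6]
tool_rot: [3.125, -0.306, -0.005]
contact_force: [-7.5, 2.8, -1.2]
opening: 19.4
```

```bash
python3 go.py
```

```text
t 15.12 pos [519.61 170.68  83.59] yaw -11.19 F [-7.51  2.8  -1.19] op 19.4
twist [0.09 0.18 0.11] shift after [ 1.14 -0.24 -0.51] shift now-frame [ 1.14 -0.24 -0.52]
axial F -7.909656052865115
```

Call:
arm_command(jaw=[255,255], travel=[[0.0024,-0.0005,-0.0006],[0.0024,-0.0004,-0.0006]], twist=[[0.1,0.2,0],[0.1,0.2,0]])

```text
time: 15.28
position: [521.2, 170.6, 83.6]
tool_rot: [-3.127, 0.306, 0.003]
contact_force: [-5.5, 2.8, -2.0]
opening: 19.7
```

```bash
python3 go.py
```

```text
t 15.28 pos [521.16 170.55  83.57] yaw -11.18 F [-5.47  2.78 -1.98] op 19.7
twist [0.01 0.12 0.12] shift after [-0.41 -0.06 -0.53] shift now-frame [-0.41 -0.06 -0.53]
axial F -5.90903463525354
```

Force has dropped to 5.9 N, the expected sag just before home. I'll push on until it climbs.

Call:
arm_command(jaw=[255,255], travel=[[0.002,-0.0002,-0.0005],[0.002,-0.0002,-0.0005]], twist=[[0,0.1,0],[0,0.1,0]])

```text
time: 15.45
position: [522.0, 170.2, 83.5]
tool_rot: [3.125, -0.306, -0.007]
contact_force: [-9.9, 5.8, -0.4]
opening: 20.0
```

```bash
python3 go.py
```

```text
t 15.45 pos [521.96 170.18  83.49] yaw -11.18 F [-9.87  5.82 -0.38] op 20.0
twist [0.11 0.26 0.12] shift after [-1.26 -0.26 -0.61] shift now-frame [-1.27 -0.26 -0.6 ]
axial F -10.81796138691839
```

Call:
arm_command(jaw=[255,255], travel=[[0.0026,-0.0003,-0.0007],[0.0028,-0.0003,-0.0007]], twist=[[0.1,0.2,0],[0.1,0.2,0]])

```text
time: 15.62
position: [522.0, 170.0, 83.3]
tool_rot: [3.126, -0.306, -0.012]
contact_force: [-12.7, 6.3, 2.1]
opening: 19.5
```

```bash
python3 go.py
```

```text
t 15.62 pos [521.97 170.01  83.34] yaw -11.17 F [-12.69   6.31   2.07] op 19.5
twist [0.06 0.44 0.13] shift after [-1.31 -0.43 -0.76] shift now-frame [-1.32 -0.43 -0.75]
axial F -13.67807562315019
```

Call:
arm_command(jaw=[255,255], travel=[[0.003,-0.0003,-0.0009],[0.0033,-0.0003,-0.0009]], twist=[[0,0.3,0],[0,0.3,0]])

```text
time: 15.78
position: [521.9, 169.8, 83.4]
tool_rot: [3.124, -0.305, -0.014]
contact_force: [-14.3, 7.3, 1.1]
opening: 19.7
```

```bash
python3 go.py
```

```text
t 15.78 pos [521.92 169.84  83.45] yaw -11.15 F [-14.29   7.3    1.12] op 19.7
twist [0.23 0.51 0.15] shift after [-1.29 -0.61 -0.65] shift now-frame [-1.3  -0.61 -0.65]
axial F -15.444975411733145
```

Call:
arm_command(jaw=[255,255], travel=[[0.0036,-0.0004,-0.0009],[0.0037,-0.0004,-0.0009]], twist=[[0.1,0.3,0],[0.1,0.3,0]])

```text
time: 15.95
position: [521.9, 169.8, 83.4]
tool_rot: [3.124, -0.304, -0.019]
contact_force: [-15.4, 7.6, 3.3]
opening: 19.6
```

```bash
python3 go.py
```

```text
t 15.95 pos [521.93 169.77  83.41] yaw -11.12 F [-15.39   7.58   3.26] op 19.6
twist [0.23 0.67 0.18] shift after [-1.31 -0.67 -0.69] shift now-frame [-1.32 -0.67 -0.68]
axial F -16.580164422250167
```

Past 16 N with no further motion, so the clip is home. Backing straight off and looking.

Call:
arm_command(jaw=[255,255,255,255,255,255,255,255,255,255,255,255], travel=[[-0.001,0,-0.0003],[-0.002,0,-0.0003],[-0.004,0,0],[-0.006,0,0],[-0.008,0,0],[-0.01,0,0],[-0.012,0,0],[-0.012,0,0],[-0.006,0,-0.01],[0,0,-0.02],[0,0,-0.02],[0,0,-0.01]], twist=[[0.1,0.3,0],[0,0.2,0],[0,0,0],[0,0,0],[0,0,0],[0,0,0],[0,0,0],[0,0,0],[0,0,0],[0,0,0],[0,0,0],[0,0,0]])

```text
time: 16.95
position: [452.1, 181.9, 145.3]
tool_rot: [3.122, -0.302, -0.009]
contact_force: [0.8, 0.7, -1.1]
opening: 19.7
```

```bash
python3 go.py; python3 -c "
from h import *
snap('scene','sc4.png');snap('top','top4.png')
a=cv2.imread('pics/sc4.png')[235:295,300:380];b=cv2.imread('pics/top4.png')[145:195,245:305]
cv2.imwrite('pics/m4.png',np.hstack([cv2.resize(a,(400,300),interpolation=2),cv2.resize(b,(360,300),interpolation=2)]))"
```

```text
t 16.95 pos [452.08 181.91 145.33] yaw -11.07 F [ 0.79  0.68 -1.09] op 19.7
twist [0.32 0.28 0.24] shift after [69.56 -2.46 61.23] shift now-frame [69.87 -2.51 60.87]
axial F 0.6435185162225737
```

View pics/m4.png

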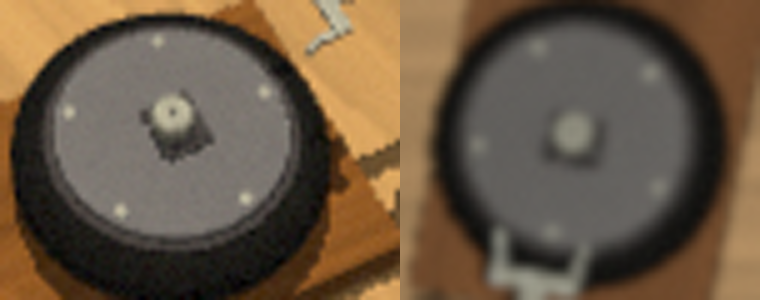

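Both crops show the clip square around the axle, with no gap at its back. Now I'll return the fork to the mat.

```bash
python3 -c "
from h import *
plan([606,-98,150],-9)"
```

```text
t 17.05 pos [453.06 182.19 145.35] yaw -11.07 F [ 0.85 -0.11 -1.85] op 20.0
twist [ 0.24  0.17 -2.07] shift after [194.88 252.81  -4.65] shift now-frame [203.87 245.63  -4.18]
```

Call:
arm_command(jaw=[255,255,255,255,255,255,255,255,255,255,255,255], travel=[[0,0,-0.02],[0,0.015,-0.015],[0.012,0.025,-0.002],[0.02,0.028,-0.002],[0.02,0.028,-0.002],[0.02,0.028,-0.002],[0.02,0.028,-0.002],[0.02,0.028,-0.002],[0.02,0.025,-0.002],[0.012,0.015,0],[0,0,0],[0,0,0]], twist=[[0.3,0.3,0],[0,0,0],[0,0,0],[0,0,0],[0,0,0],[0,0,0],[0,0,0],[0,0,-0.5],[0,0,-1],[0,0,-0.5],[0,0,0],[0,0,0]])

```text
time: 18.05
position: [551.4, -70.5, 192.0]
tool_rot: [-3.132, 0.239, -0.0]
contact_force: [0.2, 0.8, -1.4]
opening: 19.8
```

```bash
python3 -c "
from h import *
plan([608,-98,40],-9)"
```

```text
t 18.05 pos [551.41 -70.54 191.99] yaw -8.71 F [ 0.22  0.76 -1.43] op 19.8
twist [-0.01 -0.02  0.29] shift after [ 60.19  18.27 151.99] shift now-frame [ 60.06  18.6  152.  ]
```

Call:
arm_command(jaw=[255,255,255,255,255,255,255,255,255,255], travel=[[0.017,0.005,0.01],[0.018,0.006,0.025],[0.013,0.004,0.03],[0,0,0.03],[0,0,0.02],[0,0,0.01],[0,0,0],[0,0,0],[0,0,0],[0,0,0]], twist=[[0,0,0.3],[0,0,0],[0,0,0],[0,0,0],[0,0,0],[0,0,0],[0,0,0],[0,0,0],[0,0,0],[0,0,0]])

```text
time: 18.88
position: [594.6, -85.3, 62.7]
tool_rot: [-3.131, 0.241, 0.002]
contact_force: [0.9, 0.4, -1.0]
opening: 19.6
```

```bash
python3 -c "
from h import *
plan([608,-98,6],-9)"
```

```text
t 18.88 pos [594.57 -85.32  62.71] yaw -8.82 F [ 0.87  0.38 -0.96] op 19.6
twist [-0.09  0.07  0.18] shift after [15.25 10.42 56.71] shift now-frame [15.28 10.56 56.68]
```

Call:
arm_command(jaw=[255,255,255,255,255,255,255,255,255], travel=[[0.006,0.005,0.01],[0.006,0.004,0.014],[0,0,0.012],[0,0,0.006],[0,0,0.002],[0,0,0],[0,0,0],[0,0,0],[0,0,0]], twist=[[0,0,0],[0,0,0],[0,0,0],[0,0,0],[0,0,0],[0,0,0],[0,0,0],[0,0,0],[0,0,0]])

```text
time: 19.63
position: [608.3, -97.8, 16.9]
tool_rot: [-3.131, 0.242, -0.006]
contact_force: [0.6, 0.4, -3.0]
opening: 20.0
```

```bash
python3 -c "
from h import *
plan([608,-98,6],-9)"
```

```text
t 19.63 pos [608.35 -97.81  16.93] yaw -8.86 F [ 0.58  0.45 -2.98] op 20.0
twist [-0.09 -0.23  0.14] shift after [-0.31  0.24 10.93] shift now-frame [-0.36  0.25 10.93]
```

Call:
arm_command(jaw=[255,255,255,255,255,255], travel=[[0,0,0.003],[0,0,0.003],[0,0,0.0025],[0,0,0],[0,0,0],[0,0,0]], twist=[[0,-0.2,0],[0,0,0],[0,0,0],[0,0,0],[0,0,0],[0,0,0]])

```text
time: 20.13
position: [609.1, -97.6, 8.7]
tool_rot: [-3.131, 0.242, -0.003]
contact_force: [-0.6, 0.3, -1.4]
opening: 19.3
```

```bash
python3 -c "
from h import *
plan([608,-98,6],-9)"
```

```text
t 20.13 pos [609.08 -97.62   8.72] yaw -8.83 F [-0.56  0.35 -1.42] op 19.3
twist [-0.09 -0.12  0.17] shift after [-1.01  0.54  2.72] shift now-frame [-1.02  0.54  2.72]
```

Call:
arm_command(jaw=[255,255,255,255], travel=[[0,0,0.0015],[0,0,0.0015],[0,0,0.0006],[0,0,0]], twist=[[0,-0.1,0],[0,0,0],[0,0,0],[0,0,0]])

```text
time: 20.47
position: [609.4, -97.7, 5.9]
tool_rot: [-3.131, 0.242, -0.001]
contact_force: [-0.1, -0.2, -1.2]
opening: 19.6
```

```bash
python3 -c "
from h import *
plan([608,-98,5.6],-9)"
```

```text
t 20.47 pos [609.41 -97.66   5.87] yaw -8.84 F [-0.13 -0.17 -1.24] op 19.6
twist [-0.09 -0.04  0.16] shift after [-1.34  0.56  0.27] shift now-frame [-1.34  0.55  0.27]
```

Call:
arm_command(jaw=[255,255,170,150,130,100,60,60,60,60], travel=[[0,0,0.0005],[0,0,0.0002],[0,0,0],[0,0,0],[0,0,0],[0,0,0],[0,0,0],[0,0,0],[0,0,0],[0,0,0]], twist=[[0,0,0],[0,0,0],[0,0,0],[0,0,0],[0,0,0],[0,0,0],[0,0,0],[0,0,0],[0,0,0],[0,0,0]])

```text
time: 21.3
position: [610.2, -97.8, 5.6]
tool_rot: [-3.131, 0.242, -0.004]
contact_force: [0.4, 0.0, -0.4]
opening: 65.0
```

Call:
arm_command(jaw=[60,60,60,60,60,60,60,60,60], travel=[[0,0,-0.005],[0,0,-0.015],[0,0,-0.025],[0,0,-0.035],[0,0,-0.035],[0,0,-0.035],[0,0,-0.02],[0,0,0],[0,0,0]], twist=[[0,0,0],[0,0,0],[0,0,0],[0,0,0],[0,0,0],[0,0,0],[0,0,0],[0,0,0],[0,0,0]])

```text
time: 22.05
position: [608.2, -97.8, 184.5]
tool_rot: [-3.131, 0.242, 0.001]
contact_force: [0.6, -0.6, -0.0]
opening: 65.5
```

```bash
python3 -c "
from h import *
plan([608,-98,200],-9)
snap('wrist','w5.png')"
```

```text
t 22.05 pos [608.24 -97.77 184.46] yaw -8.84 F [ 0.65 -0.64 -0.01] op 65.5
twist [-0.09  0.05  0.16] shift after [ -0.2    0.27 -15.54] shift now-frame [ -0.21   0.24 -15.54]
```

View pics/w5.png

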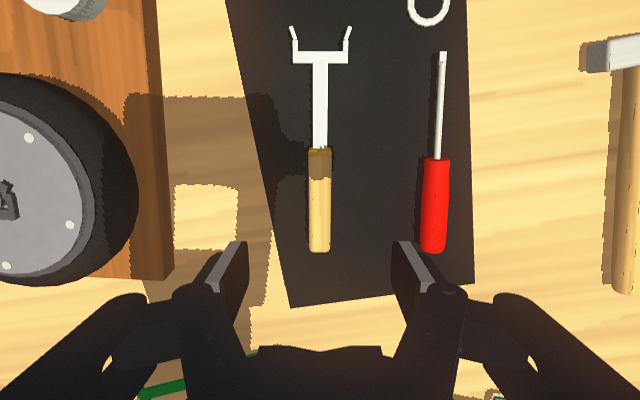

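The fork is flat on the mat (handle from (320,148) to (319,250)), the washer and screwdriver haven't moved, and the fingers are clear. Handing in.

```bash
python3 -c "
from h import *
job_done()"
```

```text
the job is handed in; nothing more can be done
```

I gripped the fork by its handle, pushed the clip into the axle's groove, laid the fork back on the mat and handed the job in at about 22 s. `job_done()` gives no verdict, so the checks below are my own.

- **Push:** The clip met the groove and the force rose to about 10 N, then dropped to about 6 N just before home. It climbed to 16.6 N along the push (about 17.5 N in all) while the clip stayed put, and I let go there. I only read the force between short moves, and no reading came near the 22 N limit.
- **Clip:** Scene and top pictures taken after backing off show it square around the axle. I did not measure its final distance from the centre line. That it is home rests on those pictures and the way the force behaved.
- **Fork:** The last wrist picture shows it lying flat on the mat, about where it started, with the fingers clear. The washer and screwdriver beside it look unmoved; I did not measure the other bystanders again.

**Disagreements:**
- The push stopped 1.3 mm past where my camera measurement put home, within the calibration's 2 mm.
- The peak before home was about 10 N, at the low end of the stated 9–16 N.
- The fork's head pressed on the hub plate with roughly 3–5 N during the push, against a limit of 30 N.

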